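# Seat the collet tray and press its label holder home behind the shelf lip

### The arm

A 7-joint arm with a two-finger parallel gripper is mounted at the origin on the work surface. World frame = base frame: x ahead of the robot, y to its left, z up, the work surface at z = 0. Lengths are in m, angles in rad, forces in N, time in s.
With the tool pointing down it reaches from about 0.4 to 0.85 m from the base axis. Payload 10.4 kg.
Tool frame: the origin (TCP) lies midway between the tips of the shut fingers; the grasp point (between the pads) lies 19 mm behind it (r.grasp_offset is the distance from the TCP to the grasp point, in m); x points along the fingers, y is the direction in which the jaws open and shut, and the axes are right-handed (so a half turn about x gives the same grasp; the last joint's range is limited). The gripper opens to 87 mm and grips with 3 to 60 N. Pads are 19 mm wide; open, the fingers measure 117 mm over their backs; the gripper's body (75 mm by 190 mm) begins 51 mm behind the grasp point.
Start: joints at [1.132, 0.332, -0.065, 1.46, 0.022, 1.35, -0.088], TCP at [0.252, -0.572, 0.223] pointing down, gripper open.
Joint ranges: [-2.6, 2.6], [-0.5, 2.12], [-1.47, 1.34], [0.16, 2.42], [-1.27, 4.41], [0.06, 2.06], [-2.6, 2.6]. Speed limits (rad/s): [2.22, 2.22, 2.79, 2.79, 3.14, 3.14, 3.14].

### API

Orientations are given as a unit quaternion [x, y, z, w].
In Python, from bench import r, vision, close_job gives the robot as it stands. The module is installed in compiled form; this text tells all that it offers.
- The arm moves only by the shell command python3 -m pendant 'ROWS' [OPENING] [FORCE]. ROWS is text: rows parted by semicolons, each of 6 numbers parted by spaces: the shift along the tool's x, y, z in units of 0.25 m (1.0 is 0.25 m), then the turn, a rotation vector about the tool's x, y, z in units of 1.5 rad (1.0 is 1.5 rad). A call has 1 to 8 rows; each row is the pose to reach, as a shift and turn from the pose commanded when the call began, along the tool's axes at that moment; what a row does not reach only later rows make up. A row lasts 1/10 s, in which the tool goes at most 50 mm and 8.59 degrees, less where a joint would pass 70% of its speed; a pose out of reach is approached as far as the arm can. A call with a number of a shift or a turn outside -1 to 1 is refused whole. A call with a gripper value outside its range is refused whole. OPENING is the gripper command: -1 is shut, 1 is fully open, values between are in proportion, set as the call begins (- or left out, the last holds). The fingers move at their own pace and stop on an object; FORCE is the grip in N (left out, the last holds). Time passes only in rows, so rows that repeat a pose let the fingers close. It gives the time, the measured TCP pose, the force and the opening at its end, in the units of the state.
- r.read_state(): the state, without advancing time (a new reading comes with each control period).
- vision.camera(name): name is "side" or "top"; returns (picture, depth): 420x560x3 uint8, blue, green, red; 420x560 float32, m along the optical axis (not along the pixel's ray), 0 where there is no reading.
- vision.get_calibration(name): a dict with "camera_matrix" (3x3 intrinsics, pixels), "rvec" (rotation vector, rad) and "tvec" (3), from world to camera coordinates, as OpenCV has them. Camera axes: x right, y down, z forward; pixel columns grow to the right and rows downward; lengths in m; the calibration is good to about 2 mm. A picture is of the moment at which its call begins. get_calibration takes no time and is no camera call.
- close_job(): hands the job in, once; it reports no verdict.
The state is a dict: "time": time; "joint_positions": joint angles; "joint_vel": joint speeds; "joint_torque": joint torques, N m; "ee_pos": TCP position; "eef_rot": TCP orientation; "ft_force": force on the tool from outside, world axes, zero at the start; "torque": the same for the moment, N m; "width": finger opening in m.
Only numpy, scipy, OpenCV 4.12 (cv2) and the standard library are available. Lean on these libraries where they do the work, as an engineer would, in place of code of your own. Each camera call takes 0.05 s, during which the arm holds its last target. There are 200 camera calls.

### The job

First seat the collet tray on the low shelf's two locating pegs so that it lies flat, and let go of it. Then take the label holder out of its stand and push its tongue down into the slot behind the shelf's raised front lip, label side facing out over the lip, until you feel its shoulders land on the lip; do not ram it. A spring strip in the slot pushes it back up, so finish while still holding it pressed fully home, and leave the flange, bottle and cup alone.

Things in the scene. Friction and masses are not known exactly. Their poses are not given: they have to be found in the camera images.
- shelf: Low blue steel tool shelf fixed to the bench: plate 200 (x) x 180 (y) x 12 mm thick. Origin: centre of its underside, z up, -x is its front. A yellow lip 4 mm thick stands along its front with a blue rib 6 mm thick behind it; both tops are 57 mm above the origin. Between them, at x = -70 mm, is a slot 8 mm (x) by 64 mm (y), centred at y = 0. Two steel pegs of 10 mm diameter with tapered tips stand 24 mm above the plate at x = +35, y = +60 and -60 mm.
- seat (a point): Point on the shelf plate's top midway between the two pegs (shelf frame 35, 0, 12 mm), axes as the shelf's. The tray's origin comes here when it is seated.
- slot (a point): Centre of the slot's mouth, level with the tops of lip and rib (shelf frame -70, 0, 57 mm), axes as the shelf's. With the holder home its origin lies 32 mm straight below this point.
- strip (a joint): Sprung steel strip in the slot, 0 at rest (its top 26 mm below the slot's mouth), grows as it is pressed down, in m; about 0.006 when the holder is fully home. It resists with 4 N at first and 10 N at 0.006, and pushes the holder back up when not held.
- tray: Aluminium collet tray, loose, mass about 0.6 kg: plate 80 (x) x 150 (y) x 16 mm thick with two through holes of 14 mm diameter at x = 0, y = +60 and -60 mm; either way round will do. Origin: centre of its underside, z up. In its middle stands a black grip 14 (x) x 40 (y) mm from 16 to 61 mm above the origin, to be pinched across its 14 mm. Four steel collets, 24 mm wide, 40 mm high above the origin, at x = +-24, y = +-39 mm.
- stand: Dark steel stand, fixed, holding the label holder: foot 60 x 90 x 6 mm and two upright walls along its y, 8 mm apart, tops 46 mm above its origin (centre of underside).
- holder: Grey plastic label holder, loose, about 0.08 kg, hanging upright in the stand by its shoulders. Origin: centre of the tongue's lower end, z up. Tongue 5 mm thick (x), 60 mm wide (y), 32 mm long, its lowest 5 mm reduced to 3 x 53 mm; above it a head 14 mm thick (x), 64 mm wide (y), from 32 to 72 mm above the origin, whose underside forms the shoulders. Pinch the head across its 14 mm.
- label (a point): Centre of the white label on the holder's -x face (holder frame -7, 0, 52 mm). It looks roughly towards the robot's side at the start, and must end facing the shelf's front (-x).
- flange: Turned steel flange, 68 mm wide, 45 mm high, a bystander; origin centre of underside.
- oil: White plastic bottle, 56 mm wide, 130 mm high, a bystander; origin centre of underside.
- cup: Steel cup, 72 mm wide, 70 mm high, a bystander; origin centre of underside.
There are look-alikes about, which are no part of the job. There is more than one size of the holder; the job needs the middle-sized.

How it is judged:
By the outcome, as a careful person would: the job done as asked, in the order asked, and still so for the second after the job is handed in, while the arm keeps its last pose, push and grip.
It also fails if it takes over 61 s, if anything falls off the work surface, if the arm or the gripper's body presses on something with over 40 N, if the wrist force passes 120 N, or if a joint passes its speed limit or range.

## Working session

There is one attempt and no reset: what is moved stays moved. The work goes in short steps, Python scripts to look and compute and a shell command to move; the robot and the scene stay as the last step left them, time stands still between calls to the robot, and variables do not carry over. Pictures are saved under pics/ and viewed, about 8 in all and at most 12, crops included, and the job is handed in when it is done.

```bash
mkdir -p pics; cat > h.py <<'E'
import numpy as np, cv2
from bench import r, vision
from scipy.spatial.transform import Rotation as R
def cal(n):
    c=vision.get_calibration(n); return np.array(c["camera_matrix"]),cv2.Rodrigues(np.array(c["rvec"],float))[0],np.array(c["tvec"],float).ravel()
def cloud(n,d):
    K,Rm,t=cal(n); v,u=np.mgrid[0:d.shape[0],0:d.shape[1]]
    p=np.stack([(u-K[0,2])/K[0,0]*d,(v-K[1,2])/K[1,1]*d,d],-1)
    w=(p-t)@Rm; w[d<=0]=np.nan; return w
def ray(n,u,v,z):
    K,Rm,t=cal(n); o=-Rm.T@t; q=Rm.T@np.array([(u-K[0,2])/K[0,0],(v-K[1,2])/K[1,1],1]); return o+q*(z-o[2])/q[2]
def proj(n,P):
    K,Rm,t=cal(n); return cv2.projectPoints(np.atleast_2d(np.array(P,float)),Rm,t,K,None)[0].reshape(-1,2)
E
python3 - <<'E'
from h import *
s=r.read_state()
print({k:np.round(v,4) for k,v in s.items()},r.grasp_offset)
print(R.from_quat(s["eef_rot"]).as_matrix().round(3))
for n in("top","side"):
    K,Rm,t=cal(n); print(n,K[0,0],(-Rm.T@t).round(3),Rm[2].round(3))
    im,d=vision.camera(n); cv2.imwrite(f"pics/{n}0.png",im); np.save(f"pics/{n}0.npy",d)
E
```

```text
{'time': np.float64(0.0), 'joint_positions': array([ 1.1324,  0.3329, -0.0647,  1.461 ,  0.0216,  1.3499, -0.0885]), 'joint_vel': array([-0.0006, -0.0014, -0.0013, -0.0008, -0.0009,  0.0004,  0.0001]), 'joint_torque': array([-3.0000e-04, -6.2325e+01,  2.4700e-02, -3.8990e+01, -6.1300e-02,
        3.9900e-02,  1.0000e-04]), 'ee_pos': array([ 0.2523, -0.5714,  0.2218]), 'eef_rot': array([-0.6917, -0.1464,  0.692 , -0.1455]), 'ft_force': array([-0.3558,  0.4856,  0.314 ]), 'torque': array([-0.0042, -0.0105,  0.0445]), 'width': np.float64(0.0868)} 0.0187
[[-0.001  0.404 -0.915]
 [ 0.001 -0.915 -0.404]
 [-1.    -0.001  0.   ]]
top 494.5932630201645 [0.454 0.071 1.24 ] [ 0.112 -0.004 -0.994]
side 536.2419122784422 [0.446 0.981 0.856] [ 0.107 -0.765 -0.635]
```

View pics/top0.png

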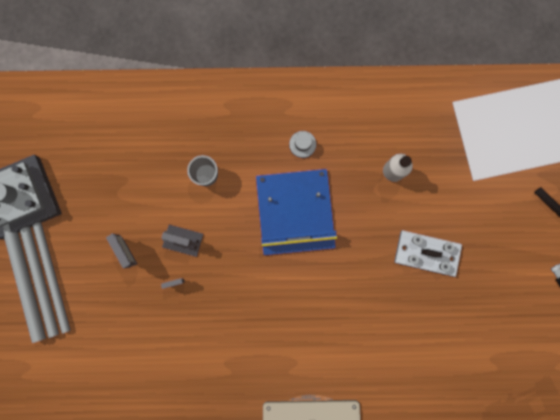

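View pics/side0.png

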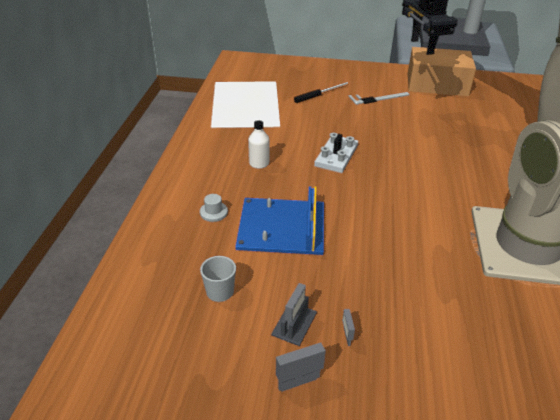

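The top view shows the shelf at about (297,212) with its pegs at (270,199) and (319,195), and the yellow lip at (298,240). The tray is at (430,253), the stand with a holder at (183,241), and loose holders at (120,250) and (173,283). The side view matches this.

```bash
python3 - <<'E'
from h import *
im=cv2.imread("pics/top0.png"); d=np.load("pics/top0.npy"); W=cloud("top",d)
ims=cv2.imread("pics/side0.png"); ds=np.load("pics/side0.npy"); S=cloud("side",ds)
def rect(P,name):
    c,wh,a=cv2.minAreaRect(P[:,:2].astype(np.float32)*1000); print(name,len(P),np.round(c,1),np.round(wh,1),round(a,1),"z",np.percentile(P[:,2],[5,50,95]).round(4))
hsv=cv2.cvtColor(im,cv2.COLOR_BGR2HSV); hs=cv2.cvtColor(ims,cv2.COLOR_BGR2HSV)
blue=cv2.inRange(hsv,(105,150,50),(130,255,255))>0; yel=cv2.inRange(hsv,(20,100,80),(40,255,255))>0
z=W[...,2]
rect(W[blue&(abs(z-.012)<.006)],"plate"); rect(W[blue&(z>.045)],"rib")
rect(W[yel&(z>.045)],"lip")
def box(n,u0,u1,v0,v1,lo,hi,w=W):
    q=w[v0:v1,u0:u1].reshape(-1,3); q=q[(q[:,2]>lo)&(q[:,2]<hi)]; rect(q,n)
box("tray plate",385,470,225,285,.010,.024); box("grip",385,470,225,285,.052,.07)
box("collets",385,470,225,285,.03,.05)
box("standholder",155,210,220,262,.07,.1); box("stand foot",155,210,220,262,.003,.012);box("standwalls",155,210,220,262,.035,.052)
box("big",100,140,225,275,.01,.15);box("small",155,190,270,297,.01,.15)
box("S standholder",270,320,280,345,.07,.1,S);box("S grip",310,365,125,175,.05,.07,S)
box("flange",285,320,125,160,.01,.1);box("oil",380,415,150,185,.01,.2);box("cup",185,220,150,190,.02,.1)
def crop(i,u0,u1,v0,v1): return cv2.resize(i[v0:v1,u0:u1],(390,290),interpolation=cv2.INTER_CUBIC)
m=np.vstack([np.hstack([crop(im,140,230,212,279),crop(im,250,345,165,260)]),np.hstack([crop(ims,260,360,280,354),crop(im,385,475,220,287)])])
cv2.imwrite("pics/m1.png",m)
E
```

```text
plate 4052 [576.4  29.5] [191.2 172.8] 4.9 z [0.0079 0.0118 0.0156]
rib 178 [511.5  24.9] [  7.4 168.8] 4.8 z [0.0505 0.0559 0.0599]
lip 138 [499.6  22.4] [  5.5 178.7] 5.3 z [0.05   0.0562 0.0596]
tray plate 1482 [ 466.3 -297.1] [151.9  80.3] 76.0 z [0.0117 0.0156 0.0196]
grip 107 [ 466.3 -296.7] [40.2 13.8] 75.9 z [0.0561 0.0602 0.064 ]
collets 339 [ 466.  -296.9] [100.9  70.5] 76.4 z [0.0352 0.0398 0.0441]
standholder 187 [506.8 312.7] [65.  15.2] 74.2 z [0.0809 0.0854 0.0898]
stand foot 593 [507.5 312.1] [134.7 102.1] 89.2 z [0.0032 0.0056 0.0095]
standwalls 133 [507.  311.4] [80.2 23.8] 74.0 z [0.0404 0.0452 0.0495]
big 532 [482.2 442.9] [83.1 21.5] 29.4 z [0.0449 0.0901 0.0951]
small 119 [403.9 326.9] [11.6 49.8] 14.3 z [0.0345 0.0546 0.059 ]
S standholder 322 [493.2 354.6] [ 45.5 148.2] 16.1 z [0.0723 0.0855 0.0884]
S grip 67 [ 463.2 -296.4] [47.4 15.7] 77.7 z [0.0514 0.0603 0.0641]
flange 426 [746.2   8.3] [64.2 64. ] 60.8 z [0.0106 0.0404 0.0481]
oil 589 [ 674.1 -219.2] [55.3 51.7] 40.0 z [0.0229 0.0882 0.131 ]
cup 396 [671.2 252.9] [70.  69.5] 26.7 z [0.0256 0.0589 0.0719]
```

View pics/m1.png

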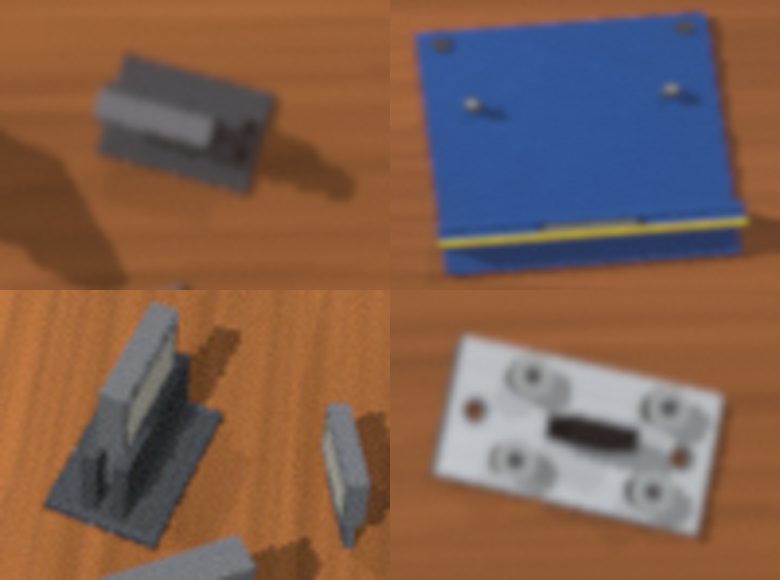

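Top left of the crop is the stand with the middle holder. Its head measures 65 x 15 mm, and the side view shows the label facing -x. Top right shows the pegs and slot, bottom right the tray. All heights and sizes agree with the given ones. Next I'll measure the pegs, holes and slot finely.

```bash
cat > shelf.py <<'E'
from h import *
def pegs(n,im,W,boxes):
    hsv=cv2.cvtColor(im,cv2.COLOR_BGR2HSV); out=[]
    for u0,u1,v0,v1 in boxes:
        z=W[v0:v1,u0:u1,2]; m=(z>.022)&(hsv[v0:v1,u0:u1,1]<150)
        P=W[v0:v1,u0:u1][m]; out.append(P[P[:,2]>.03].mean(0)); print(n,"peg",m.sum(),np.nanmean(P,0).round(4),out[-1].round(4))
    a,b=out; print(" mid",((a+b)/2).round(4),"dist",np.linalg.norm((a-b)[:2]).round(4),"yaw",np.degrees(np.arctan2(*(a-b)[:2]*[-1,1])).round(2))
E
python3 - <<'E'
from shelf import *
for n,bx in(("top",[(260,280,190,210),(310,330,185,205)]),("side",[(255,275,225,245),(260,280,193,212)])):
    im=cv2.imread(f"pics/{n}0.png"); W=cloud(n,np.load(f"pics/{n}0.npy")); pegs(n,im,W,bx)
    hsv=cv2.cvtColor(im,cv2.COLOR_BGR2HSV); z=W[...,2]
    yel=(cv2.inRange(hsv,(20,100,60),(40,255,255))>0)&(z>.053)&(z<.061)
    v,u=np.nonzero(yel); P=np.array([ray(n,a,b,.057) for a,b in zip(u,v)])
    print(n,"lip",len(P),cv2.minAreaRect(P[:,:2].astype(np.float32)*1000))
im=cv2.imread("pics/top0.png")
# tray holes: dark blobs in tray plate
g=cv2.cvtColor(im,cv2.COLOR_BGR2HSV)
for u0,u1,v0,v1 in((398,412,240,257),(445,460,250,268)):
    m=(g[v0:v1,u0:u1,1]>90); m=cv2.connectedComponentsWithStats(m.astype(np.uint8),connectivity=4)
    for s,c in zip(m[2][1:],m[3][1:]): print("hole",s[4],ray("top",u0+c[0],v0+c[1],.012).round(4))
E
```

```text
top peg 14 [0.6036 0.0921 0.0319] [0.6041 0.0913 0.0353]
top peg 15 [ 0.6144 -0.0266  0.0325] [ 0.6145 -0.027   0.0343]
 mid [0.6093 0.0322 0.0348] dist 0.1188 yaw 4.99
top lip 113 ((499.1721496582031, 24.02051544189453), (4.0211639404296875, 175.40103149414062), 4.958969593048096)
side peg 21 [0.6022 0.0937 0.0312] [0.6021 0.0933 0.034 ]
side peg 22 [ 0.6113 -0.0255  0.0304] [ 0.6117 -0.0256  0.0337]
 mid [0.6069 0.0339 0.0338] dist 0.1193 yaw 4.64
side lip 86 ((497.222900390625, 21.630813598632812), (4.301511287689209, 181.26719665527344), 4.993367671966553)
hole 1 [ 0.5004 -0.2244  0.012 ]
hole 4 [ 0.4817 -0.2373  0.012 ]
hole 2 [ 0.453  -0.3535  0.012 ]
hole 8 [ 0.4367 -0.3718  0.012 ]
```

```bash
python3 -m pendant '0 0 0 -0.1 0 0; 0 0 0 -0.2 0 0; 0 0 0 -0.3 0 0; 0 0 0 -0.4 0 0; 0 0 0 -0.5 0 0; 0 0 0 -0.6 0 0;0 0 0 -0.607 0 0' 1 40; python3 -c "
from h import *
s=r.read_state();print(s['joint_positions'].round(3),R.from_quat(s['eef_rot']).as_matrix().round(3))"
```

```text
time: 0.8
ee_pos: [0.2523, -0.5716, 0.2221]
eef_rot: [0.557, 0.436, -0.557, 0.436]
ft_force: [-0.7, 0.3, 0.2]
width: 0.0869
[ 1.228  0.34  -0.187  1.455  0.063  1.354  0.796] [[-0.     0.971 -0.239]
 [ 0.001 -0.239 -0.971]
 [-1.    -0.    -0.001]]
```

```bash
python3 -m pendant '0 0.07 -0.159 0 0 0; 0 0.141 -0.318 0 0 0; 0 0.211 -0.476 0 0 0; 0 0.282 -0.635 0 0 0; 0 0.352 -0.794 0 0 0; 0 0.423 -0.953 0 0 0; 0 0.43 -0.97 0 0 0; 0 0.43 -0.97 0 0 0'; python3 -m pendant '0.1 0.066 -0.15 0 0 0; 0.2 0.134 -0.3 0 0 0; 0.3 0.134 -0.3 0 0 0; 0.3 0.134 -0.3 0 0 0; 0.3 0.134 -0.3 0 0 0'
```

```text
time: 1.6
ee_pos: [0.4163, -0.3613, 0.2225]
eef_rot: [0.557, 0.435, -0.557, 0.435]
ft_force: [-0.3, -0.8, 0.4]
width: 0.0872
time: 2.1
ee_pos: [0.465, -0.2998, 0.1478]
eef_rot: [-0.558, -0.434, 0.558, -0.434]
ft_force: [-0.0, 0.5, -0.3]
width: 0.087
```

```bash
cat > go.py <<'E'
# usage: go(target xyz, yaw deg of tool y) -> shift/turn numbers in pendant units
from h import *
def go(x,y,z,yaw=None):
    s=r.read_state(); M=R.from_quat(s["eef_rot"]).as_matrix(); d=M.T@(np.array([x,y,z])-s["ee_pos"])/.25
    a=np.degrees(np.arctan2(M[1,1],M[0,1])); t=0 if yaw is None else -np.radians(yaw-a)/1.5
    print("t",round(float(s["time"]),2),"pos",s["ee_pos"].round(4),"yaw",a.round(2),"F",s["ft_force"].round(1),"w",round(float(s["width"]),4),"-> shift",d.round(3),"turnx",round(t,3),"q",s["joint_positions"].round(2), "tilt",M[:,0].round(3))
E
python3 -c "
from go import *; go(.465,-.297,.03,-14)"
```

```text
t 2.1 pos [ 0.465  -0.2998  0.1478] yaw -14.24 F [-0.   0.5 -0.3] w 0.087 -> shift [ 0.471 -0.002 -0.011] turnx -0.003 q [ 0.84  0.26 -0.4   1.73  0.11  1.17  0.16] tilt [-0.001 -0.    -1.   ]
```

```bash
python3 -m pendant '0.15 0 -0.011 0 0 0; 0.3 0 -0.011 0 0 0; 0.4 0 -0.011 0 0 0; 0.45 0 -0.011 0 0 0; 0.47 0 -0.011 0 0 0; 0.47 0 -0.011 0 0 0' ; python3 -m pendant '0 0 0 0 0 0;0 0 0 0 0 0;0 0 0 0 0 0;0 0 0 0 0 0;0 0 0 0 0 0;0 0 0 0 0 0' -1 45;python3 -c "
from go import *; go(.608,.033,.12,5)"
```

```text
time: 2.7
ee_pos: [0.4671, -0.2962, 0.031]
eef_rot: [0.558, 0.434, -0.557, 0.435]
ft_force: [-0.2, -0.4, -0.2]
width: 0.0873
time: 3.3
ee_pos: [0.4668, -0.2952, 0.0301]
eef_rot: [-0.557, -0.435, 0.557, -0.435]
ft_force: [-0.7, 0.4, -0.0]
width: 0.0467
t 3.3 pos [ 0.4668 -0.2952  0.0301] yaw -14.01 F [-0.7  0.4 -0. ] w 0.0467 -> shift [-0.36  0.23 -1.41] turnx -0.221 q [ 0.81  0.39 -0.39  1.84  0.18  0.95  0.1 ] tilt [ 0. -0. -1.]
```

```bash
python3 -m pendant '0 0 0 0 0 0;0 0 0 0 0 0;0 0 0 0 0 0;0 0 0 0 0 0;0 0 0 0 0 0;0 0 0 0 0 0;0 0 0 0 0 0' -1 45; python3 -m pendant '-0.06 0 0 0 0 0; -0.18 0 0 0 0 0; -0.3 0 0 0 0 0; -0.4 0 0 0 0 0;-0.4 0 0 0 0 0';python3 -c "
from go import *; go(.608,.033,.13,5)"
```

```text
time: 4.0
ee_pos: [0.4664, -0.2951, 0.03]
eef_rot: [-0.557, -0.435, 0.557, -0.435]
ft_force: [-3.8, 0.8, 2.4]
width: 0.0133
time: 4.5
ee_pos: [0.4687, -0.296, 0.1338]
eef_rot: [0.558, 0.433, -0.556, 0.437]
ft_force: [1.0, -0.0, -7.1]
width: 0.0134
t 4.5 pos [ 0.4687 -0.296   0.1338] yaw -14.0 F [ 1.  -0.  -7.1] w 0.0134 -> shift [ 0.014  0.222 -1.412] turnx -0.221 q [ 0.83  0.27 -0.41  1.75  0.12  1.14  0.15] tilt [ 0.005 -0.003 -1.   ]
```

```bash
python3 -m pendant '0 0.01 -0.07 -0.02 0 0; 0 0.035 -0.22 -0.06 0 0; 0 0.063 -0.4 -0.1 0 0; 0 0.09 -0.58 -0.15 0 0; 0 0.12 -0.76 -0.2 0 0; 0 0.14 -0.92 -0.221 0 0;0 0.157 -1 -0.221 0 0';python3 -c "
from go import *; go(.608,.033,.13,5)"
```

```text
time: 5.2
ee_pos: [0.5652, -0.0563, 0.1284]
eef_rot: [0.476, 0.524, -0.476, 0.522]
ft_force: [-0.1, 0.0, -7.5]
width: 0.0137
t 5.2 pos [ 0.5652 -0.0563  0.1284] yaw 5.39 F [-0.1  0.  -7.5] w 0.0137 -> shift [-0.006  0.204 -0.34 ] turnx 0.005 q [ 0.51  0.34 -0.59  1.7   0.2   1.16 -0.04] tilt [-0.002  0.003 -1.   ]
```

```bash
python3 -m pendant '0 0.06 -0.1 0 0 0; 0 0.13 -0.22 0 0 0; 0 0.17 -0.29 0 0 0; 0 0.19 -0.32 0 0 0; 0 0.19 -0.32 0 0 0; 0 0.19 -0.32 0 0 0';cat > look.py <<'E'
import sys; from go import *
k=sys.argv[1]
for n in("top","side"):
    im,d=vision.camera(n); cv2.imwrite(f"pics/{n}{k}.png",im); np.save(f"pics/{n}{k}.npy",d)
go(*map(float,sys.argv[2:]))
def crop(n,u0,u1,v0,v1): return cv2.resize(cv2.imread(f"pics/{n}{k}.png")[v0:v1,u0:u1],(400,400),interpolation=cv2.INTER_CUBIC)
cv2.imwrite(f"pics/m{k}.png",np.hstack([crop("top",220,380,140,300),crop("side",200,360,130,290)]))
E
python3 look.py 2 .608 .033 .13 5
```

```text
time: 5.8
ee_pos: [0.605, 0.0205, 0.129]
eef_rot: [0.477, 0.521, -0.479, 0.521]
ft_force: [-0.2, -0.1, -6.7]
width: 0.0135
t 5.9 pos [0.6053 0.0199 0.1296] yaw 4.88 F [-0.3 -0.2 -6.9] w 0.0138 -> shift [-0.002  0.015 -0.051] turnx -0.001 q [ 0.37  0.42 -0.6   1.6   0.25  1.2  -0.2 ] tilt [-0.001 -0.001 -1.   ]
```

View pics/m2.png

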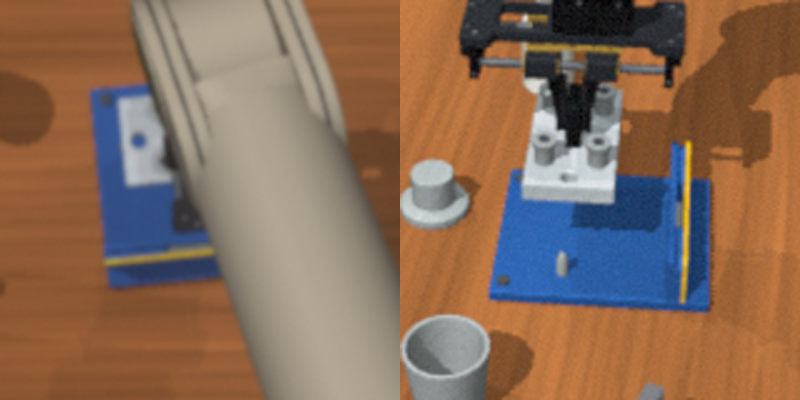

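Top view: the +y hole shows beside the arm at about (140,140) in the crop. Side view: the tray hangs level above the plate, with the near hole at (568,178) and the near peg at (562,263). I'll move over the pegs and lower to just above them.

```bash
python3 -m pendant '0.05 0.015 -0.03 0 0 0; 0.12 0.015 -0.057 0 0 0; 0.18 0.015 -0.057 0 0 0; 0.21 0.015 -0.057 0 0 0;0.21 0.015 -0.057 0 0 0; 0.21 0.015 -0.057 0 0 0';python3 look.py 3 .608 .034 .075 5; python3 - <<'E'
from h import *
for n in("top","side"):
    W=cloud(n,np.load(f"pics/{n}3.npy")); im=cv2.imread(f"pics/{n}3.png"); z=W[...,2]
    hs=cv2.cvtColor(im,cv2.COLOR_BGR2HSV)
    m=(abs(z-.061)<.005)&(abs(W[...,0]-.608)<.1)&(abs(W[...,1]-.033)<.12)&(hs[...,1]<90)&(hs[...,2]>110)
    P=W[m]; print(n,m.sum(),np.nanmedian(P[:,2]),P.min(0).round(4),P.max(0).round(4)); 
    q=cv2.minAreaRect(P[:,:2].astype(np.float32)*1000); print(np.round(q[0],1),np.round(q[1],1),q[2]); print(np.round(cv2.boxPoints(q),1).tolist())
    # hole: low-z or bluish px near expected hole
    e=np.array([.608,.033])+.06*np.array([-np.sin(.087),np.cos(.087)])
    u,v=proj(n,[*e,.061])[0].round().astype(int); print("exp",u,v); 
    print(hs[v-6:v+7,u-7:u+8,1])
E
```

```text
time: 6.5
ee_pos: [0.6086, 0.0358, 0.0778]
eef_rot: [0.478, 0.521, -0.478, 0.521]
ft_force: [-0.9, -0.2, -7.0]
width: 0.0138
t 6.6 pos [0.6089 0.0361 0.0784] yaw 4.96 F [-0.5 -1.3 -7.5] w 0.0137 -> shift [ 0.014 -0.004  0.008] turnx -0.0 q [ 0.33  0.48 -0.59  1.64  0.29  1.11 -0.25] tilt [ 0.001 -0.    -1.   ]
top 348 0.06291301905855706 [0.5646 0.065  0.0562] [0.6445 0.1098 0.066 ]
[604.4  89.2] [79.9 40. ] 6.6325883865356445
[[562.4000244140625, 104.4000015258789], [567.0, 64.69999694824219], [646.4000244140625, 73.9000015258789], [641.7999877929688, 113.69999694824219]]
exp 269 198
[[ 59  25  12  10  11  10  10  10  10  13  10  10  11   7   7]
 [ 62  24  13  11  10  10  11  11  12  13  13  10   9   8   2]
 [ 63  24  12  11  10  11  14  19  19  17  13  12   9   9   4]
 [ 64  24  12  11  14  26  43  50  41  26  15  10  11  10   8]
 [ 67  25  13  11  24  54  87  89  70  43  19  12  11  11  10]
 [ 73  31  16  14  33  78  98  79  67  45  24  15  11  11  11]
 [ 82  39  18  16  31  70  70  37  28  24  18  13  11  12  11]
 [ 92  44  19  15  24  40  35  16  11  11  12  13  11  11  11]
 [10
[... 511 characters left out ...]
, -35.400001525878906], [640.7000122070312, 114.4000015258789]]
exp 264 223
[[13 17 16 15 12 15 12 13 12 10 15 16 16 17 18]
 [13 16 13 11 13 13 15 17 16 14 13 13 14 14 16]
 [16 15 15 11 12 13 12 13 16 11 14 13 13 14 20]
 [17 15 13 12 11 12 17 11  9  8 14 13 16 13 13]
 [18 12 12 11 14 14 13 16 16 16 16 17 15 11 15]
 [13 16 12 16 12 18 18 14 13 12 14 15 14 14 18]
 [15 13 16 14 16 10 13 14 12 18 16 17 15 15 14]
 [15 14 14 15 13 15 16 16 14 11 14 15  9  9 10]
 [13 12 13 10 15 15 17 12 14 13 11 10 10  8  8]
 [16 12 15 14 14 14 16 11 10 12 10 14 10  9  9]
 [17 14 11 16 12 11 17 15  9 13 13 18 14 16 15]
 [14 15 17 13 15 13 17 15 14 10 16 14 17 13 13]
 [16 12 15 14 14 13 14 16 19 17 16 14 14 14 14]]
```

View pics/m3.png

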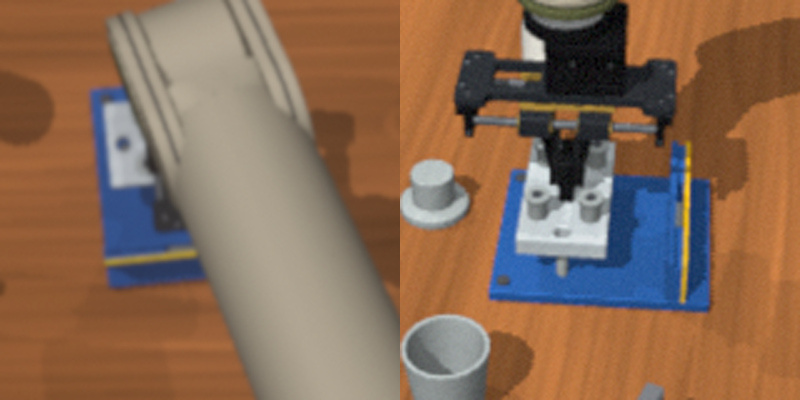

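Both views say the tray needs to shift about 2.1 mm towards -y, and the yaw is right at 4.9 to 5°. The near hole is right above the near peg (562,263 in the crop). I'll correct and lower.

```bash
python3 -m pendant '0 0.002 0.0085 0 0 0; 0.03 0.002 0.0085 0 0 0; 0.06 0.002 0.0085 0 0 0; 0.08 0.002 0.0085 0 0 0; 0.1 0.002 0.0085 0 0 0; 0.11 0.002 0.0085 0 0 0; 0.11 0.002 0.0085 0 0 0';python3 -c "
from go import *; go(.608,.034,.042,5)"
```

```text
time: 7.3
ee_pos: [0.6087, 0.0342, 0.0495]
eef_rot: [0.478, 0.521, -0.478, 0.521]
ft_force: [-1.3, 1.0, -7.5]
width: 0.0136
t 7.3 pos [0.6087 0.0342 0.0495] yaw 4.99 F [-1.3  1.  -7.5] w 0.0136 -> shift [ 0.03  -0.003  0.001] turnx -0.0 q [ 0.32  0.52 -0.58  1.66  0.32  1.06 -0.27] tilt [-0.001  0.    -1.   ]
```

Past the peg tips with no contact force. Down to the plate.

```bash
python3 -m pendant '0.01 0 0 0 0 0; 0.02 0 0 0 0 0; 0.026 0 0 0 0 0; 0.03 0 0 0 0 0; 0.03 0 0 0 0 0';python3 -c "
from go import *; go(.608,.034,.042,5)"
```

```text
time: 7.8
ee_pos: [0.6089, 0.0341, 0.0424]
eef_rot: [0.478, 0.521, -0.478, 0.521]
ft_force: [0.4, 0.5, -6.9]
width: 0.0137
t 7.8 pos [0.6089 0.0341 0.0424] yaw 4.99 F [ 0.4  0.5 -6.9] w 0.0137 -> shift [ 0.002 -0.004  0.   ] turnx -0.0 q [ 0.32  0.53 -0.57  1.66  0.32  1.05 -0.27] tilt [-0. -0. -1.]
```

```bash
python3 -m pendant '0.004 0 0 0 0 0; 0.007 0 0 0 0 0; 0.007 0 0 0 0 0;0.007 0 0 0 0 0';python3 -m pendant '0 0 0 0 0 0;0 0 0 0 0 0;0 0 0 0 0 0;0 0 0 0 0 0;0 0 0 0 0 0;0 0 0 0 0 0' 0
```

```text
time: 8.2
ee_pos: [0.6091, 0.0342, 0.042]
eef_rot: [0.478, 0.521, -0.478, 0.521]
ft_force: [-6.0, -0.2, 5.7]
width: 0.0139
time: 8.8
ee_pos: [0.609, 0.0342, 0.0408]
eef_rot: [0.478, 0.521, -0.478, 0.521]
ft_force: [-0.8, -0.1, -0.0]
width: 0.0429
```

```bash
python3 -m pendant '-0.1 0 0 0 0 0; -0.25 0 0 0 0 0; -0.4 0 0 0 0 0; -0.45 0 0 0 0 0;-0.45 0 0 0 0 0';python3 -c "
from go import *; go(.5065,.3125,.15,-15.8)"
```

```text
time: 9.3
ee_pos: [0.6101, 0.0343, 0.1553]
eef_rot: [0.479, 0.52, -0.477, 0.522]
ft_force: [-0.4, 0.2, 0.5]
width: 0.0439
t 9.3 pos [0.6101 0.0343 0.1553] yaw 4.98 F [-0.4  0.2  0.5] w 0.0439 -> shift [ 0.02  -0.316 -1.144] turnx 0.242 q [ 0.35  0.41 -0.61  1.56  0.25  1.24 -0.22] tilt [ 0.004 -0.    -1.   ]
```

```bash
python3 -m pendant '0 -0.04 -0.14 0.04 0 0; 0 -0.09 -0.32 0.08 0 0; 0 -0.14 -0.5 0.12 0 0; 0 -0.19 -0.68 0.16 0 0; 0 -0.23 -0.85 0.2 0 0; 0 -0.27 -0.98 0.242 0 0; 0 -0.27 -0.98 0.242 0 0; 0 -0.27 -0.98 0.242 0 0';python3 look.py 4 .5065 .3125 .1 -15.8
python3 - <<'E'
from h import *
W=cloud("top",np.load("pics/top4.npy")); W2=cloud("side",np.load("pics/side4.npy"))
for n,w in(("top",W),("side",W2)):
    z=w[...,2]
    m=(abs(z-.028)<.005)&(abs(w[...,0]-.608)<.08)&(abs(w[...,1]-.033)<.12); P=w[m]
    q=cv2.minAreaRect(P[:,:2].astype(np.float32)*1000); print(n,"tray",np.round(q[0],1),np.round(q[1],1),q[2])
    A=np.c_[P[:,:2]-P[:,:2].mean(0),np.ones(len(P))]; print(" plane",np.linalg.lstsq(A,P[:,2],rcond=None)[0].round(4))
# top of holder in side0: head top surface
W0=cloud("side",np.load("pics/side0.npy")); 
m=(abs(W0[...,2]-.086)<.005)&(abs(W0[...,0]-.507)<.05)&(abs(W0[...,1]-.312)<.045); P=W0[m]; q=cv2.minAreaRect(P[:,:2].astype(np.float32)*1000);print("holder side",np.round(q[0],1),np.round(q[1],1),q[2])
E
```

```text
time: 10.1
ee_pos: [0.5195, 0.2725, 0.1515]
eef_rot: [-0.563, -0.427, 0.564, -0.427]
ft_force: [0.3, -0.9, -0.1]
width: 0.0435
t 10.2 pos [0.5207 0.2707 0.152 ] yaw -15.88 F [ 0.3 -0.7  1.1] w 0.0436 -> shift [ 0.208 -0.1   -0.146] turnx -0.001 q [-0.02  0.37 -0.66  1.63  0.24  1.23 -1.01] tilt [-0.001 -0.001 -1.   ]
top tray [610.1  31.9] [ 80.7 150. ] 5.103418350219727
 plane [-0.0008  0.001   0.0279]
side tray [605.6  35.5] [ 79.7 150. ] 1.6062551736831665
 plane [ 0.0113 -0.0018  0.028 ]
holder side [504.2 311. ] [70.9 15.7] 73.3722915649414
```

The tray lies flat: plane slopes under 0.2° in the top view, top at 28 mm as expected, centre at the seat. Now grasp the holder.

```bash
python3 -m pendant '0 -0.05 -0.07 0 0 0; 0.03 -0.1 -0.146 0 0 0; 0.1 -0.1 -0.146 0 0 0; 0.18 -0.1 -0.146 0 0 0; 0.2 -0.1 -0.146 0 0 0; 0.2 -0.1 -0.146 0 0 0';python3 -c "
from go import *; go(.5065,.3125,.052,-15.8)"
```

```text
time: 10.8
ee_pos: [0.5065, 0.3128, 0.1024]
eef_rot: [-0.564, -0.426, 0.565, -0.426]
ft_force: [-0.9, -0.3, 0.2]
width: 0.0436
t 10.8 pos [0.5065 0.3128 0.1024] yaw -15.91 F [-0.9 -0.3  0.2] w 0.0436 -> shift [0.202 0.    0.001] turnx -0.001 q [-0.1   0.44 -0.66  1.65  0.29  1.15 -1.12] tilt [-0.001 -0.001 -1.   ]
```

```bash
python3 -m pendant '0.06 0 0 0 0 0; 0.12 0 0 0 0 0; 0.17 0 0 0 0 0; 0.2 0 0 0 0 0; 0.2 0 0 0 0 0'; python3 -m pendant '0 0 0 0 0 0;0 0 0 0 0 0;0 0 0 0 0 0;0 0 0 0 0 0;0 0 0 0 0 0;0 0 0 0 0 0;0 0 0 0 0 0;0 0 0 0 0 0' -1 45;python3 -c "
from go import *; go(.5065,.3125,.15,-15.8)"
```

```text
time: 11.3
ee_pos: [0.5056, 0.3139, 0.0518]
eef_rot: [-0.563, -0.427, 0.565, -0.426]
ft_force: [-0.3, -0.1, 0.2]
width: 0.0435
time: 12.1
ee_pos: [0.5065, 0.3143, 0.0535]
eef_rot: [0.564, 0.426, -0.564, 0.427]
ft_force: [-0.5, -0.4, 3.0]
width: 0.0139
t 12.1 pos [0.5065 0.3143 0.0535] yaw -15.82 F [-0.5 -0.4  3. ] w 0.0139 -> shift [-0.386  0.002  0.007] turnx -0.0 q [-0.12  0.5  -0.64  1.69  0.33  1.06 -1.15] tilt [ 0.  0. -1.]
```

```bash
python3 -m pendant '-0.06 0 0 0 0 0; -0.14 0 0 0 0 0; -0.26 0 0 0 0 0; -0.4 0 0 0 0 0;-0.4 0 0 0 0 0;-0.4 0 0 0 0 0';python3 -c "
from go import *; go(.505,.025,.15,5)"
```

```text
time: 12.7
ee_pos: [0.5065, 0.3145, 0.1543]
eef_rot: [0.565, 0.426, -0.563, 0.427]
ft_force: [0.5, 0.3, -1.7]
width: 0.0134
t 12.7 pos [0.5065 0.3145 0.1543] yaw -15.81 F [ 0.5  0.3 -1.7] w 0.0134 -> shift [0.017 0.31  1.116] turnx -0.242 q [-0.09  0.39 -0.68  1.6   0.26  1.24 -1.09] tilt [ 0.001  0.001 -1.   ]
```

```bash
python3 -m pendant '0 0.04 0.13 -0.04 0 0; 0 0.085 0.31 -0.08 0 0; 0 0.14 0.49 -0.12 0 0; 0 0.19 0.67 -0.16 0 0; 0 0.235 0.85 -0.2 0 0; 0 0.27 0.98 -0.242 0 0; 0 0.27 0.98 -0.242 0 0; 0 0.27 0.98 -0.242 0 0';python3 -c "
from go import *; go(.505,.025,.125,5)"
```

```text
time: 13.5
ee_pos: [0.5038, 0.0595, 0.1525]
eef_rot: [0.478, 0.521, -0.479, 0.52]
ft_force: [0.5, 0.9, -1.0]
width: 0.0135
t 13.5 pos [0.5038 0.0595 0.1525] yaw 4.85 F [ 0.5  0.9 -1. ] w 0.0135 -> shift [ 0.11  -0.007  0.138] turnx -0.002 q [ 0.38  0.18 -0.64  1.83  0.12  1.17 -0.22] tilt [-0.002 -0.    -1.   ]
```

```bash
python3 -m pendant '0 -0.004 0.07 -0.001 0 0; 0.05 -0.007 0.138 -0.002 0 0; 0.1 -0.007 0.138 -0.002 0 0; 0.14 -0.007 0.138 -0.002 0 0; 0.14 -0.007 0.138 -0.002 0 0;0.14 -0.007 0.138 -0.002 0 0';python3 look.py 5 .505 .025 .115 5
```

```text
time: 14.1
ee_pos: [0.5056, 0.0271, 0.1182]
eef_rot: [0.477, 0.523, -0.477, 0.522]
ft_force: [-0.1, -0.0, -1.4]
width: 0.0137
t 14.2 pos [0.506  0.0265 0.1188] yaw 5.22 F [ 0.6  0.5 -0.5] w 0.0135 -> shift [ 0.015 -0.005  0.006] turnx 0.003 q [ 0.42  0.21 -0.62  1.87  0.14  1.1  -0.16] tilt [ 0.001  0.    -1.   ]
```

View pics/m5.png

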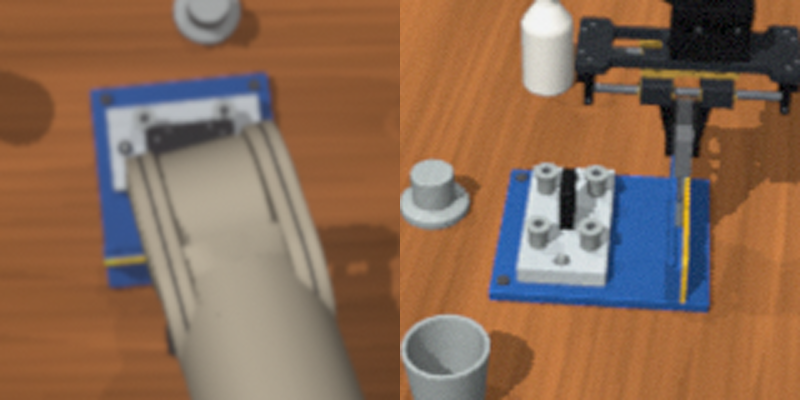

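Tray seated flat in the side view; the holder hangs above the lip, its end face at about (683,150) in the crop. Top view of the slot is occluded by the arm, so I measure the holder against the slot in the side view.

```bash
python3 - <<'E'
from h import *
im=cv2.imread("pics/side5.png"); W=cloud("side",np.load("pics/side5.npy")); hs=cv2.cvtColor(im,cv2.COLOR_BGR2HSV)
m=np.zeros(im.shape[:2],bool); m[165:222,300:330]=1
m&=(abs(W[...,0]-.505)<.03)&(W[...,1]>.03)&(W[...,1]<.08)&(hs[...,1]<70)
for lo,hi in((.078,.108),(.112,.124),(.124,.136),(.136,.148),(.148,.156)):
    q=m&(W[...,2]>lo)&(W[...,2]<hi); P=W[q]
    if len(P): print(lo,len(P),"med",np.median(P,0).round(4),"min",np.percentile(P,5,0).round(4),"max",np.percentile(P,95,0).round(4))
# slot interior edges in top0: gap between lip & rib, brightness profile along the slot line
t=cv2.imread("pics/top0.png"); 
ex=np.array([np.cos(.0867),np.sin(.0867)]); ey=np.array([-ex[1],ex[0]]); o=np.array([.5045,.0235])
for n in("top","side"):
    t=cv2.imread(f"pics/{n}0.png").astype(np.float32)
    pts=np.array([[*(o+ey*y+ex*dx),.057] for dx in(0,.002) for y in np.arange(-.05,.051,.004)]); p=proj(n,pts).astype(np.float32)
    v=cv2.remap(t,p[:,0].reshape(2,-1),p[:,1].reshape(2,-1),cv2.INTER_LINEAR).astype(int); print(n); print(np.arange(-50,51,4)); print(v[0].T); 
    pts=np.array([[*(o+ex*x),.057] for x in np.arange(-.014,.0145,.002)]); p=proj(n,pts).astype(np.float32)
    print("across",cv2.remap(t,p[:,:1],p[:,1:],cv2.INTER_LINEAR)[:,0].astype(int).T)
big=cv2.resize(np.hstack([cv2.imread("pics/side5.png")[160:260,270:350],cv2.imread("pics/side0.png")[160:260,270:350]]),None,fx=5,fy=5,interpolation=cv2.INTER_CUBIC)
cv2.imwrite("pics/b5.png",big)
E
```

```text
0.078 21 med [0.502  0.0532 0.099 ] min [0.4999 0.049  0.0863] max [0.5045 0.0573 0.1068]
0.112 30 med [0.5016 0.0559 0.1188] min [0.4948 0.0346 0.1127] max [0.5116 0.0582 0.1232]
0.124 48 med [0.503  0.0542 0.1302] min [0.4926 0.0329 0.1242] max [0.5157 0.058  0.1351]
0.136 52 med [0.5038 0.054  0.1429] min [0.4921 0.0331 0.1369] max [0.5157 0.0586 0.1476]
0.148 77 med [0.5017 0.0406 0.1513] min [0.4915 0.0322 0.1485] max [0.5152 0.0571 0.1542]
top
[-50 -46 -42 -38 -34 -30 -26 -22 -18 -14 -10  -6  -2   2   6  10  14  18
  22  26  30  34  38  42  46  50]
[[130 135 132 128 120  89  89 100  98  96  96  95  98  99  97  95  95  95
   96  96  97 119 127 124 128 131]
 [110 109 110 111 107  97 109 122 124 125 126 127 125 123 124 126 126 127
  127 120 110 112 114 113 112 112]
 [ 99  99 103 102  99  97 113 128 131 131 132 133 131 130 131 132 132 132
  132 124 111 104 103 102 101 102]]
across [[ 95  94  88  77  67  68  83  99 106 113 125 138 147 150 148]
 [ 56  60  73  99 126 142 140 125 108  95  86  84  85  86  84]
 [ 40  46  69 107 142 158 153 131 108  88  69  56  51  50  50]]
side
[-50 -46 -42 -38 -34 -30 -26 -22 -18 -14 -10  -6  -2   2   6  10  14  18
  22  26  30  34  38  42  46  50]
[[161 160 159 158 152 147 130 108  99 100  92  92  91 100 108 109 106 111
  109 111 110 116 137 157 163 166]
 [ 92  91  90  89  85  82  72  62  56  56  52  49  53  77 103 106 105 110
  109 111 110 103  92  87  91  93]
 [ 43  43  42  43  39  38  33  29  26  30  28  24  32  64  96 102  99 107
  104 105 104  94  67  45  42  44]]
across [[ 97  97  79  40  14  60  84  95 123 153 164 156 153 160 162]
 [ 53  64 117 173 169 115  71  62  75  90  94  89  86  91  93]
 [ 19  50 140 221 215 142  66  45  46  48  47  42  40  45  44]]
```

View pics/b5.png

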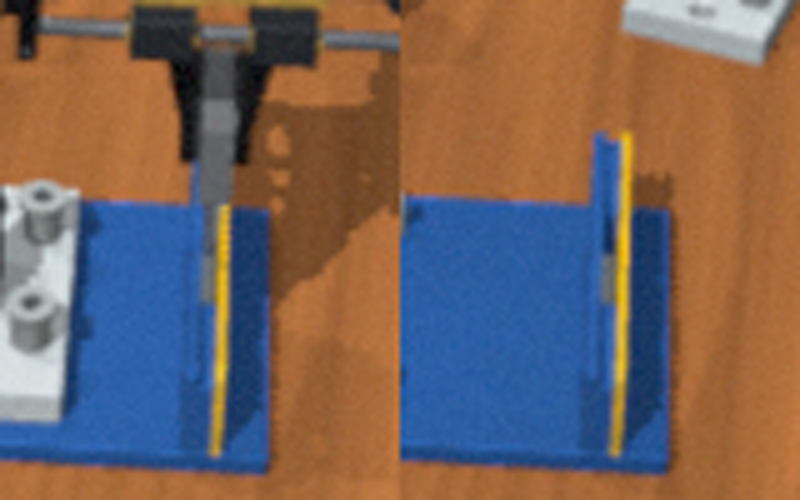

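In the crop the tongue (210,240) comes down just behind the lip line. Averaging the views, the holder needs about 1.5 mm towards -x and 1.8 mm towards -y. I'll correct, then lower the thin tip into the mouth and feel for contact.

```bash
python3 -m pendant '0 -0.006 0.007 0 0 0; 0.03 -0.006 0.007 0 0 0; 0.06 -0.006 0.007 0 0 0; 0.08 -0.006 0.007 0 0 0; 0.09 -0.006 0.007 0 0 0; 0.1 -0.006 0.007 0 0 0;0.1 -0.006 0.007 0 0 0; 0.1 -0.006 0.007 0 0 0';python3 -c "
from go import *; go(.505,.025,.0645,5)"
```

```text
time: 15.0
ee_pos: [0.5045, 0.0238, 0.0934]
eef_rot: [0.477, 0.522, -0.477, 0.522]
ft_force: [-0.4, -0.3, -0.5]
width: 0.0138
t 15.0 pos [0.5045 0.0238 0.0934] yaw 5.16 F [-0.4 -0.3 -0.5] w 0.0138 -> shift [ 0.116  0.002 -0.004] turnx 0.002 q [ 0.41  0.24 -0.61  1.9   0.16  1.05 -0.17] tilt [ 0. -0. -1.]
```

```bash
python3 -m pendant '0.01 0 0 0 0 0; 0.02 0 0 0 0 0; 0.03 0 0 0 0 0; 0.03 0 0 0 0 0';python3 -c "
from go import *; go(.505,.025,.0645,5)"
```

```text
time: 15.4
ee_pos: [0.5041, 0.0237, 0.0854]
eef_rot: [0.477, 0.522, -0.477, 0.522]
ft_force: [0.9, 0.4, -1.0]
width: 0.0137
t 15.4 pos [0.5041 0.0237 0.0854] yaw 5.15 F [ 0.9  0.4 -1. ] w 0.0137 -> shift [ 0.083  0.004 -0.005] turnx 0.002 q [ 0.41  0.25 -0.61  1.91  0.17  1.03 -0.18] tilt [-0.001 -0.    -1.   ]
```

```bash
python3 -m pendant '0.01 0 0 0 0 0; 0.02 0 0 0 0 0; 0.03 0 0 0 0 0; 0.04 0 0 0 0 0; 0.05 0 0 0 0 0; 0.05 0 0 0 0 0';python3 -c "
from go import *; go(.505,.025,.0645,5)"
```

```text
time: 16.0
ee_pos: [0.5042, 0.0238, 0.0729]
eef_rot: [0.477, 0.522, -0.477, 0.522]
ft_force: [-0.1, -0.7, -1.3]
width: 0.0137
t 16.0 pos [0.5042 0.0238 0.0729] yaw 5.16 F [-0.1 -0.7 -1.3] w 0.0137 -> shift [ 0.034  0.004 -0.005] turnx 0.002 q [ 0.4   0.27 -0.6   1.92  0.18  1.01 -0.19] tilt [-0.001 -0.    -1.   ]
```

Free so far. Now onto the strip, in small steps.

```bash
python3 -m pendant '0.006 0 0 0 0 0; 0.012 0 0 0 0 0; 0.018 0 0 0 0 0; 0.018 0 0 0 0 0';python3 -m pendant '0.004 0 0 0 0 0; 0.008 0 0 0 0 0; 0.008 0 0 0 0 0';python3 -m pendant '0.004 0 0 0 0 0; 0.006 0 0 0 0 0; 0.006 0 0 0 0 0'
```

```text
time: 16.4
ee_pos: [0.5046, 0.0238, 0.069]
eef_rot: [0.477, 0.522, -0.477, 0.522]
ft_force: [-1.1, -0.2, 3.7]
width: 0.0138
time: 16.7
ee_pos: [0.5046, 0.0238, 0.067]
eef_rot: [0.477, 0.522, -0.477, 0.522]
ft_force: [-1.5, -0.4, 5.7]
width: 0.0136
time: 17.0
ee_pos: [0.5046, 0.0238, 0.0657]
eef_rot: [0.477, 0.522, -0.477, 0.522]
ft_force: [-1.8, -0.4, 7.4]
width: 0.0141
```

```bash
for i in 1; do python3 -m pendant '0.003 0 0 0 0 0; 0.004 0 0 0 0 0; 0.004 0 0 0 0 0'; done; python3 -m pendant '0.002 0 0 0 0 0; 0.004 0 0 0 0 0; 0.004 0 0 0 0 0'
```

```text
time: 17.3
ee_pos: [0.5046, 0.0238, 0.0648]
eef_rot: [0.477, 0.522, -0.477, 0.522]
ft_force: [-2.6, -0.5, 8.0]
width: 0.0134
time: 17.6
ee_pos: [0.5046, 0.0238, 0.0644]
eef_rot: [0.477, 0.522, -0.477, 0.522]
ft_force: [-7.3, -1.3, 17.6]
width: 0.0139
```

Force jumped from 8 to 17.6 N over 0.4 mm at the predicted height, so the shoulders have landed. I'll hold, then check stability and take a final look.

```bash
python3 -m pendant '0 0 0 0 0 0;0 0 0 0 0 0;0 0 0 0 0 0;0 0 0 0 0 0;0 0 0 0 0 0;0 0 0 0 0 0;0 0 0 0 0 0;0 0 0 0 0 0'; python3 look.py 6 .5046 .0238 .0645 5; python3 - <<'E'
from h import *
a=cv2.resize(cv2.imread("pics/side6.png")[140:260,230:350],None,fx=5,fy=5,interpolation=cv2.INTER_CUBIC); cv2.imwrite("pics/b6.png",a)
W=cloud("side",np.load("pics/side6.npy"))
for nm,b in(("flange",((.746,.008),.03,.05)),("oil",((.674,-.219),.05,.14)),("cup",((.671,.253),.05,.08))):
    pass
z=W[...,2]; m=(abs(z-.028)<.005)&(abs(W[...,0]-.608)<.08)&(abs(W[...,1]-.033)<.12); P=W[m]; A=np.c_[P[:,:2]-P[:,:2].mean(0),np.ones(len(P))]; q=cv2.minAreaRect(P[:,:2].astype(np.float32)*1000)
print("tray",np.round(q[0],1),np.round(q[1],1),np.linalg.lstsq(A,P[:,2],rcond=None)[0].round(4))
a=cv2.absdiff(cv2.imread("pics/side6.png"),cv2.imread("pics/side0.png"))
for n,p in(("flange",(.746,.008,.02)),("oil",(.674,-.219,.06)),("cup",(.671,.253,.035))):
    u,v=proj("side",p)[0].astype(int); print(n,a[v-15:v+15,u-12:u+12].mean().round(1))
E
```

```text
time: 18.4
ee_pos: [0.5047, 0.0238, 0.0645]
eef_rot: [0.477, 0.522, -0.477, 0.522]
ft_force: [-7.1, -0.3, 17.3]
width: 0.014
t 18.5 pos [0.5047 0.0238 0.0645] yaw 5.16 F [-6.7 -0.4 18.3] w 0.0136 -> shift [-0. -0.  0.] turnx 0.002 q [ 0.4   0.28 -0.6   1.92  0.19  0.99 -0.2 ] tilt [ 0.001 -0.001 -1.   ]
tray [607.2  32.5] [ 80.3 155.5] [-0.0009 -0.0056  0.0283]
flange 6.3
oil 6.5
cup 5.7
```

View pics/b6.png

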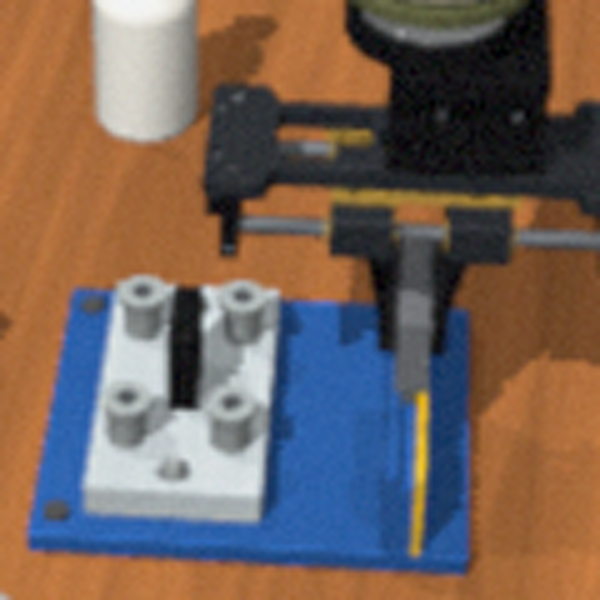

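The head rests on the lip at (413,390) and the near peg shows in the tray hole at (173,468). The force holds steady.

```bash
python3 -c "
from bench import close_job; print(close_job())"
```

```text
the job is handed in; nothing more can be done
None
```

I seated the tray first, then pressed the label holder fully home, and handed the job in at about 18.5 s with the gripper still holding it. No verdict was reported.

- **Tray:** it is on both pegs and released. Its plate top measured 28 mm, as expected, and lies flat: slope under 0.2° in the top view and about 0.3° in the last side view. One side-view check taken between the two jobs read a slope of about 0.6° and a yaw 3.5° off. I put that down to a partly blocked view, since the top view then and the last side view's slope and centre disagreed with it.
- **Holder:** I took the middle-sized one from the stand and pushed it in with the label facing out over the lip. It slid in freely, then met the strip at 4 to 8 N. The force then jumped to about 17.5 N over the last 0.4 mm, within 0.5 mm of the height I expected for landing. It stayed at 17 to 18 N for the next 0.9 s without slipping.
- **Sideways force:** about 7 N towards the front appeared when the shoulders landed and stayed. I take it to be friction.
- **Camera disagreement:** the top and side views differed by about 2 mm, so I averaged them. The fits went in without catching.
- **Bystanders:** flange, bottle and cup look unchanged between the first and last side pictures.

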